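# Spring a spray-out panel into the panel holder

### The job

Take the longer of the two spray-out panels from the wire rack and mount it in the panel holder, face up: push one end into the groove of a sprung jaw until the jaw yields and the other end clears the opposite jaw, lower that end into its groove and let go, so that the springs centre the panel between the two jaws, without forcing anything. It must end level, square and midway across the jaws, held at both ends by the springs; leave the short panel on the rack and do not disturb the other things on the bench.

Things in the scene. Friction and masses are not known exactly. Their poses are not given: they have to be found in the camera images.
- long_panel_mid (a point): centre, half-way up, of the long spray-out panel: flat aluminium plate 60 mm (its x) by 160 mm (its y) by 5 mm thick (z up), about 130 g, upper face white with two black cross bars. Starts flat on the wire rack, in either of its two places. It mounts with its y along the holder's y, either way round; grip it across its 60 mm width at the middle.
- short_panel_mid (a point): centre of the short panel: the same plate but 110 mm long (its y); stays on the rack
- panel_rack: fixed wire drying rack, origin on the bench under its centre: two rails 250 mm long along its x, at y = -38 and +38 mm, tops 26 mm above the bench. The panels lie across the rails, centred about 65 mm to either side of its origin along its x; nothing lies under their middles.
- holder_mid (a point): middle of the fixed panel holder, 64 mm above the bench at the height of the grooves: where the mounted panel's centre belongs. Holder 310 mm long (its y), 80 mm wide (its x). Guide rods and rail under the panel stay within 19 mm of its middle line, below 49 mm above the bench (base plate: below 13 mm), so fingers can hang beside them. End blocks 59 mm high from y = 126 to 142 mm each way.
- groove_left (a point): middle of the bottom of the left jaw's groove (+y side of the holder); moves with the jaw; axes as the holder's. Each groove runs 56 mm along the holder's x, faces the other jaw, is 8 mm deep, 8 mm high for the inner 4 mm, then flares to 13 mm at the lips. Jaw tops are 13 mm above the groove's middle. At rest the groove bottoms are 152 mm apart, the lips 136 mm.
- groove_right (a point): the same for the right jaw (-y side of the holder)
- jaw_left (a joint): how far (m) the left jaw is pushed outward (+y of the holder) against its spring: 0 at rest, 0.019 at the outer stop; 5 N to start, then 500 N/m (14.5 N at the stop). With the panel mounted and centred each jaw stands at about 0.004. For the level panel's other end to pass the opposite lips, one jaw must be pushed at least 0.016.
- jaw_right (a joint): the same for the right jaw (pushed outward, towards -y of the holder)
- holder: the whole panel holder with its jaws, fixed; origin on the bench under its middle, axes as holder_mid. It must not be pressed with over 60 N through the panel.
- tape_masking: roll of masking tape, 92 mm across, 26 mm high, bystander, origin at its underside
- tin_quarter: small open paint tin, 71 mm across, 66 mm high, bystander, origin at its underside
- mouse: computer mouse, 110 x 62 x 37 mm, bystander, origin at its underside

How it is judged:
By the outcome, as a careful person would: the job done as asked, in the order asked, and still so for the second after the job is handed in, with the robot touching nothing.
It also fails if it takes over 42 s, if anything falls off the work surface, if the arm or the gripper's body presses on something with over 40 N, if the wrist force passes 120 N, or if a joint passes its speed limit or range.

### The arm

A 7-joint arm with a two-finger parallel gripper is mounted at the origin on a cart in front of the work surface, level with it; the furniture and walls round the work are solid. World frame = base frame: x ahead of the robot, y to its left, z up, the work surface at z = 0. Lengths are in m, angles in degrees, forces in N, time in s.
With the tool pointing down it reaches from about 0.425 to 0.875 m from the base axis. Payload 4.7 kg.
Tool frame: the origin (TCP) lies at the centre of the arm's flange, where the gripper is bolted on; the fingertips stand 182 mm ahead of it and the grasp point (between the pads) lies 164 mm ahead of it; z points along the fingers, x is the direction in which the jaws open and shut, and the axes are right-handed (so a half turn about z gives the same grasp; the last joint's range is limited). The gripper opens to 87 mm and grips with 3 to 60 N. Pads are 19 mm wide; open, the fingers measure 117 mm over their backs; the gripper's body (75 mm by 190 mm) begins 51 mm behind the grasp point.
Start: joints at [65.896, 18.392, -4.016, 83.108, 1.295, 78.541, -3.26], TCP at [0.274, -0.59, 0.405] pointing down, gripper open.
Joint ranges: [-163.93, 163.93], [-17.29, 119.83], [-79.2, 71.16], [3.27, 140.29], [-89.18, 269.18], [5.43, 117.66], [-154.24, 154.24]. Speed limits (degrees/s): [147.25, 147.25, 180, 180, 180, 180, 180].

### API

Orientations are given as [roll, pitch, yaw] about the fixed x, y, z axes, in that order (R = Rz(yaw) Ry(pitch) Rx(roll)).
In Python, from cell import env gives the robot as it stands. The module is installed in compiled form; this text tells all that it offers.
- The arm moves only by the tool carry_out, never from a script. Its argument "increments" is a list of rows, each a list of 5 numbers: the shift along the world's x, y, z in m, then the turn about the world's z in degrees, then the gripper's target within -1 to 1 (shut at 1, half-way at 0, fully open at -1). In form: [[dx, dy, dz, spin, jaw], ...]. A call has 1 to 20 rows; each row is the pose to reach, as a shift and turn from the pose commanded when the call began; what a row does not reach only later rows make up. A row lasts 1/10 s, in which the tool goes at most 50 mm and 8.59 degrees, less where a joint would pass 70% of its speed; a pose out of reach is approached as far as the arm can. A call with a gripper value outside its range is refused whole. The fingers move at their own pace and stop on an object; "grip_force" is the grip in N (left out, the last holds). Time passes only in rows, so rows that repeat a pose let the fingers close. It gives the time, the measured TCP pose, the force and the opening at its end, in the units of the state.
- env.get_obs(): the state, without advancing time (a new reading comes with each control period).
- env.read_camera(name): name is "scene" or "top" or "wrist"; returns (picture, depth): 420x560x3 uint8, red, green, blue; 420x560 float32, m along the optical axis (not along the pixel's ray), 0 where there is no reading.
- env.get_calibration(name): a dict with "K" (3x3 intrinsics, pixels), "k1" (the pictures are not rectified: a ray, as slopes to the right and down, at radius r is drawn at 1 + k1 r^2 times it, then the intrinsics apply), "camera_from_world" (4x4, takes a point from world to camera coordinates); the wrist camera has in their place "T_tool_cam" (4x4, takes a point from camera to tool coordinates, whose origin is the TCP and whose axes are the tool frame's). Camera axes: x right, y down, z forward; pixel columns grow to the right and rows downward; lengths in m; the calibration is good to about 2 mm. A picture is of the moment at which its call begins: read the wrist's pose just before it. get_calibration takes no time and is no camera call.
- env.sign_off(): hands the job in, once; it reports no verdict.
The state is a dict: "time_s": time; "qpos": joint angles; "joint_velocities": joint speeds; "effort": joint torques, N m; "tool_pos": TCP position; "tool_rot": TCP orientation; "force": force on the tool from outside, world axes, zero at the start; "wrist_torque": the same for the moment, N m; "grip_width": finger opening in m.
Only numpy, scipy, OpenCV 4.12 (cv2) and the standard library are available. Lean on these libraries where they do the work, as an engineer would, in place of code of your own. Each camera call takes 0.05 s, during which the arm holds its last target.

## Working session

There is one attempt and no reset: what is moved stays moved. The work goes in short steps, Python scripts to look and compute and a tool call to move; the robot and the scene stay as the last step left them, time stands still between calls to the robot, and variables do not carry over. Pictures are saved under pics/ and viewed, and the job is handed in when it is done.

Besides the shell and the picture viewer there is one more tool, called after "Emit:" as name([rows], argument=value, ...), one row to a line, values as JSON. carry_out: Moves the arm, as the interface text tells. Its arguments: {"type":"object","properties":{"increments":{"type":"array"},"grip_force":{"type":"number"}},"required":["increments"]}

```bash
mkdir -p pics && cat > h.py <<'E'
import numpy as np, cv2
from cell import env
from scipy.spatial.transform import Rotation as R
def cap(name,tag):
    o=env.get_obs(); p,d=env.read_camera(name)
    cv2.imwrite(f'pics/{tag}.png',p[:,:,::-1]); np.savez(f'pics/{tag}.npz',p=p,d=d,pos=o['tool_pos'],rot=o['tool_rot'])
    return o,p,d
def cam(name,pos=None,rot=None):
    c=env.get_calibration(name); K=np.array(c['K'])
    if name=='wrist':
        T=np.eye(4);T[:3,:3]=R.from_euler('xyz',rot,degrees=True).as_matrix();T[:3,3]=pos
        W=T@np.array(c['T_tool_cam'])
    else: W=np.linalg.inv(np.array(c['camera_from_world']))
    return K,c['k1'],W
def rays(uv,K,k1):
    D=np.array([k1,0,0,0,0.])
    return cv2.undistortPoints(np.array(uv,float).reshape(-1,1,2),K,D)[:,0]
def onplane(uv,z,name,pos=None,rot=None):
    K,k1,W=cam(name,pos,rot); r=rays(uv,K,k1); d=np.c_[r,np.ones(len(r))]@W[:3,:3].T
    t=(z-W[2,3])/d[:,2]; return W[:3,3]+d*t[:,None]
def cloud(d,name,pos=None,rot=None):
    K,k1,W=cam(name,pos,rot); h,w=d.shape
    u,v=np.meshgrid(np.arange(w),np.arange(h)); r=rays(np.c_[u.ravel(),v.ravel()],K,k1)
    P=np.c_[r,np.ones(len(r))]*d.ravel()[:,None]
    return (P@W[:3,:3].T+W[:3,3]).reshape(h,w,3)
def proj(X,name,pos=None,rot=None):
    K,k1,W=cam(name,pos,rot); Wi=np.linalg.inv(W)
    rv,_=cv2.Rodrigues(Wi[:3,:3]); return cv2.projectPoints(np.array(X,float).reshape(-1,1,3),rv,Wi[:3,3],K,np.array([k1,0,0,0,0.]))[0][:,0]
E
python3 - <<'E'
from h import *
for n in ['scene','top']:
    o,p,d=cap(n,n+'0'); K,k1,W=cam(n); print(n,K[0,0],k1,W.round(3).tolist())
print(o)
E
```

```text
scene 470.04142933844395 -0.14038225942633234 [[-0.815, -0.445, 0.372, 0.115], [-0.58, 0.622, -0.526, 0.597], [0.003, -0.644, -0.765, 0.995], [0.0, 0.0, 0.0, 1.0]]
top 420.51805487664865 0.031220982201529388 [[-0.018, -0.998, 0.052, 0.498], [-1.0, 0.018, 0.001, -0.022], [-0.002, -0.052, -0.999, 1.074], [0.0, 0.0, 0.0, 1.0]]
{'time_s': 0.05, 'qpos': array([65.89440035, 18.43667356, -4.01825188, 83.17269817,  1.29654496,
       78.53991944, -3.26100029]), 'joint_velocities': array([-0.05697554,  0.01209688,  0.04931002, -0.03725408, -0.01998143,
        0.05814759,  0.10191743]), 'effort': array([-2.57051170e-04, -4.92993629e+01, -4.06176131e-01, -3.13703835e+01,
       -6.41888799e-02,  3.98183637e-02,  4.33938897e-05]), 'tool_pos': array([ 0.27371852, -0.58933787,  0.40370793]), 'tool_rot': array([ 1.79993715e+02,  1.03954444e-01, -6.50828158e+01]), 'force': array([0.02585969, 1.24671647, 0.64085019]), 'wrist_torque': array([ 0.01397961,  0.01097387, -0.01127128]), 'grip_width': 0.08707822586045448}
```

View pics/scene0.png

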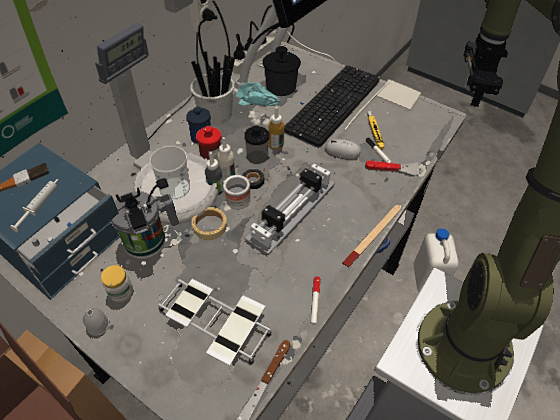

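View pics/top0.png

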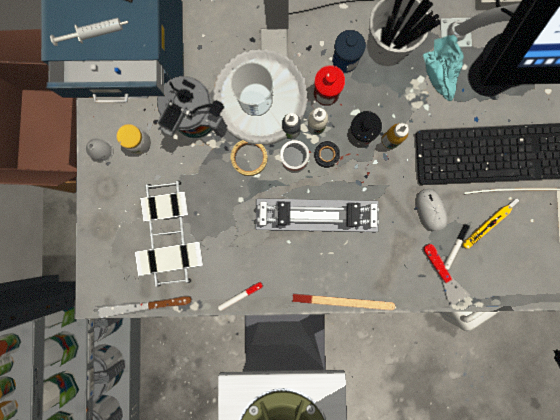

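The top view shows the long panel at about (168,260), the short one at (163,207), and the holder spanning columns 254–379 at row 215. The tape is at (250,157), the tin at (295,154) and the mouse at (431,209). Next I'll measure the panels and the holder.

```bash
python3 - <<'E'
from h import *
f=np.load('pics/top0.npz');p,d=f['p'],f['d'];C=cloud(d,'top')
for n,c in [('top',C)]:
    def rect(name,x0,x1,y0,y1,z0,z1):
        m=(c[...,0]>x0)&(c[...,0]<x1)&(c[...,1]>y0)&(c[...,1]<y1)&(c[...,2]>z0)&(c[...,2]<z1)
        P=c[m]; r=cv2.minAreaRect(P[:,:2].astype(np.float32)*1000)
        print(name,len(P),r,np.median(P[:,2]))
        return m
    for uv in [(168,260),(163,207),(317,215),(280,215),(350,215),(300,240)]: print(uv,c[uv[1],uv[0]])
    a=c[260,168];b=c[207,163];h=c[215,317]
    rect('long',a[0]-.06,a[0]+.06,a[1]-.11,a[1]+.11,.027,.05)
    rect('short',b[0]-.05,b[0]+.05,b[1]-.11,b[1]+.11,.027,.05)
    rect('hold',h[0]-.07,h[0]+.07,h[1]-.2,h[1]+.2,.007,.1)
    rect('jaw',h[0]-.07,h[0]+.07,h[1]-.2,h[1]+.2,.066,.1)
    rect('jawL',h[0]-.07,h[0]+.07,h[1],h[1]+.2,.066,.1)
    rect('jawR',h[0]-.07,h[0]+.07,h[1]-.2,h[1],.066,.1)
s=np.load('pics/scene0.npz');c=cloud(s['d'],'scene')
for uv in [(237,328),(187,303)]: print('scene',uv,c[uv[1],uv[0]])
# zoom
z=p[180:290,120:215]; cv2.imwrite('pics/z1.png',cv2.resize(z[:,:,::-1],None,fx=5,fy=5,interpolation=cv2.INTER_CUBIC))
z=p[185:245,240:395]; cv2.imwrite('pics/z2.png',cv2.resize(z[:,:,::-1],None,fx=5,fy=5,interpolation=cv2.INTER_CUBIC))
z=s['p'][150:260,230:350]; cv2.imwrite('pics/z3.png',cv2.resize(z[:,:,::-1],None,fx=5,fy=5,interpolation=cv2.INTER_CUBIC))
E
```

```text
(168, 260) [0.43834569 0.27178903 0.03071923]
(163, 207) [0.56940571 0.28380956 0.03097009]
(317, 215) [ 0.54315069 -0.09836333  0.02305872]
(280, 215) [ 0.54244687 -0.00664901  0.07546445]
(350, 215) [ 0.53952478 -0.17285913  0.07558225]
(300, 240) [ 4.81150397e-01 -5.53617630e-02  4.67474359e-05]
long 1548 ((443.36517333984375, 270.7837829589844), (93.79792785644531, 161.99095153808594), 6.202104568481445) 0.03038043523733125
short 1044 ((571.257080078125, 282.37396240234375), (90.34426879882812, 112.57131958007812), 8.406216621398926) 0.030214200813416858
hold 3832 ((544.5390014648438, -98.91961669921875), (309.9237365722656, 79.97212982177734), 87.961181640625) 0.019648558813408212
jaw 574 ((543.6300659179688, -97.966064453125), (193.0093994140625, 54.643489837646484), 88.13389587402344) 0.0758938019343417
jawL 299 ((547.1441650390625, -16.249277114868164), (28.64571762084961, 52.632450103759766), 89.0810317993164) 0.07584572392561972
jawR 275 ((540.9324340820312, -181.12396240234375), (26.5909423828125, 54.644371032714844), 88.08098602294922) 0.07596622100651329
scene (237, 328) [0.44328296 0.27146934 0.02971528]
scene (187, 303) [0.57457877 0.290654   0.03107831]
```

View pics/z1.png

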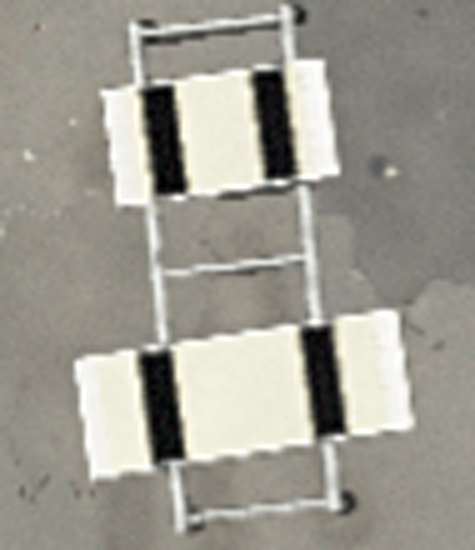

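View pics/z2.png

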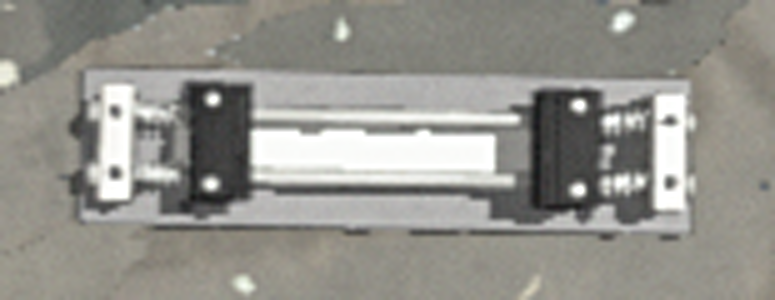

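View pics/z3.png

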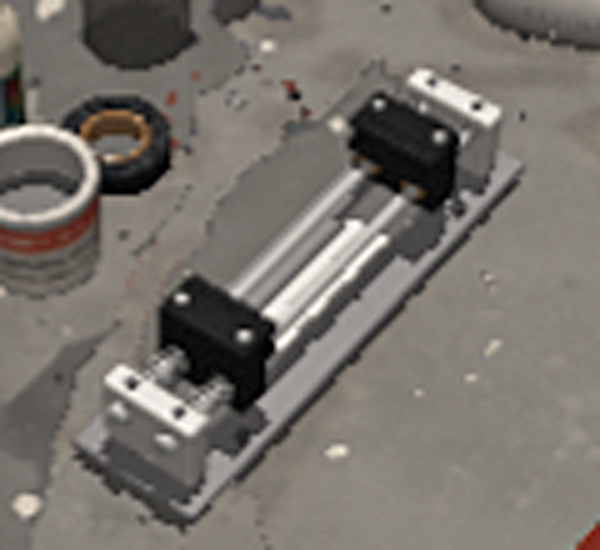

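```bash
python3 - <<'E'
from h import *
c=env.get_calibration('wrist');print(np.array(c['T_tool_cam']).round(4).tolist(),np.array(c['K']).round(1).tolist(),c['k1'])
E
```

```text
[[1.0, -0.0008, -0.0012, 0.0015], [0.0011, 0.9586, 0.2847, -0.0775], [0.0009, -0.2847, 0.9586, 0.0196], [0.0, 0.0, 0.0, 1.0]] [[293.2, 0.0, 278.7], [0.0, 293.2, 208.6], [0.0, 0.0, 1.0]] -0.02723495975494672
```

Emit:
carry_out([
  [0.02,0.04,0,5,-1],
  [0.04,0.08,0,10,-1],
  [0.063,0.12,0,15,-1],
  [0.084,0.16,-0.01,20,-1],
  [0.105,0.2,-0.02,25,-1],
  [0.126,0.24,-0.03,30,-1],
  [0.147,0.28,-0.04,35,-1],
  [0.168,0.32,-0.05,40,-1],
  [0.189,0.36,-0.06,45,-1],
  [0.21,0.4,-0.07,50,-1],
  [0.23,0.44,-0.075,55,-1],
  [0.25,0.48,-0.075,60,-1],
  [0.267,0.51,-0.075,63,-1],
  [0.267,0.51,-0.075,63,-1],
  [0.267,0.51,-0.075,63,-1],
])

```text
time_s: 1.6
tool_pos: [0.5407, -0.0789, 0.3293]
tool_rot: [180.0, 0.1, -2.0]
force: [0.1, -1.0, -0.5]
grip_width: 0.0872
```

```bash
python3 - <<'E'
from h import *
o,p,d=cap('wrist','w1');print(o['tool_pos'],o['tool_rot'],o['joint_velocities'].round(2),o['qpos'].round(1),o['force'])
E
```

```text
[ 0.54074899 -0.07891486  0.32931413] [ 1.79995957e+02  5.67142959e-02 -1.99200988e+00] [ 1.64 -0.63  2.17  0.47  0.4   0.18 -0.04] [ 34.8  11.2 -32.5 102.6   6.4  68.1  -1.6] [ 0.09867478 -0.96048678 -0.45528563]
```

View pics/w1.png

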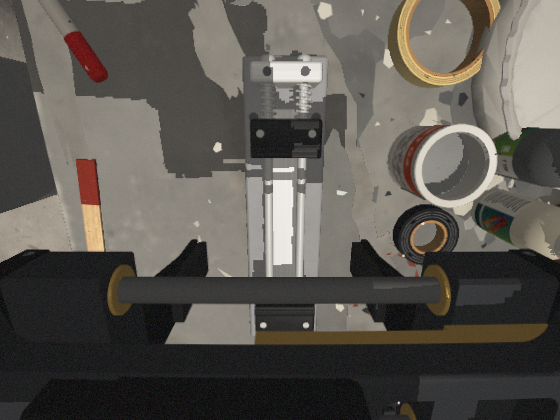

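The wrist view shows the left jaw at (285,138), the left end block at (285,71) and the right jaw just visible at (285,322). The gripper hides the bottom of the picture. I'll measure here, then look at the panel.

```bash
python3 - <<'E'
from h import *
f=np.load('pics/w1.npz');C=cloud(f['d'],'wrist',f['pos'],f['rot'])
def rect(n,x0,x1,y0,y1,z0,z1):
    m=(C[...,0]>x0)&(C[...,0]<x1)&(C[...,1]>y0)&(C[...,1]<y1)&(C[...,2]>z0)&(C[...,2]<z1)
    P=C[m];r=cv2.minAreaRect(P[:,:2].astype(np.float32)*1000);print(n,len(P),r,np.median(P[:,2]),np.percentile(P[:,0],[1,99]),np.percentile(P[:,1],[1,99]))
rect('jawL',.5,.6,-.06,.03,.07,.085)
rect('blockL',.5,.6,.02,.08,.052,.066)
rect('jawR',.5,.6,-.22,-.13,.07,.085)
rect('base',.48,.62,-.13,.08,.006,.016)
rect('bench',.45,.48,-.1,.05,-.01,.005)
print(rays([(0,0)],*cam('wrist',f['pos'],f['rot'])[:2]))
E
```

```text
jawL 2811 ((548.0625610351562, -14.496726036071777), (29.746932983398438, 56.22722244262695), 87.75646209716797) 0.07703883555296806 [0.52066379 0.57531786] [-0.02938927  0.00056198]
blockL 1686 ((549.8170166015625, 34.36632537841797), (26.41205596923828, 58.33700942993164), 87.89539337158203) 0.05920126888268565 [0.52159366 0.57795263] [0.0268944  0.04409106]
jawR 1653 ((541.7171020507812, -178.9967803955078), (27.995389938354492, 56.11184310913086), 87.8794174194336) 0.07693800479549842 [0.51441141 0.56899985] [-0.19241427 -0.16510749]
base 5444 ((547.1492919921875, -36.81067657470703), (188.98873901367188, 80.46143341064453), 87.87789916992188) 0.013282599283823304 [0.50596496 0.58877773] [-0.12809392  0.05623746]
bench 4216 ((464.9977722167969, -25.01665496826172), (29.98653221130371, 149.93727111816406), 0.005897657945752144) 0.00040148373965687156 [0.45029913 0.47969681] [-0.0983574   0.04886015]
[[-0.99181598 -0.74249987]]
```

Emit:
carry_out([
  [-0.01,0.04,0,1,-1],
  [-0.02,0.08,0,2,-1],
  [-0.03,0.12,0,3,-1],
  [-0.04,0.16,0,4,-1],
  [-0.05,0.2,0,5,-1],
  [-0.06,0.24,0,6,-1],
  [-0.07,0.27,-0.01,7,-1],
  [-0.08,0.29,-0.02,8,-1],
  [-0.08,0.29,-0.02,8,-1],
  [-0.08,0.29,-0.02,8,-1],
])

```text
time_s: 2.65
tool_pos: [0.4612, 0.2088, 0.3096]
tool_rot: [179.9, 0.0, 5.8]
force: [-1.1, -0.2, -0.7]
grip_width: 0.0867
```

```bash
python3 - <<'E'
from h import *
o,p,d=cap('wrist','w2');print(o['tool_pos'],o['tool_rot'])
E
```

```text
[0.46119819 0.20883966 0.30956534] [1.79916393e+02 1.41039117e-02 5.79025982e+00]
```

View pics/w2.png

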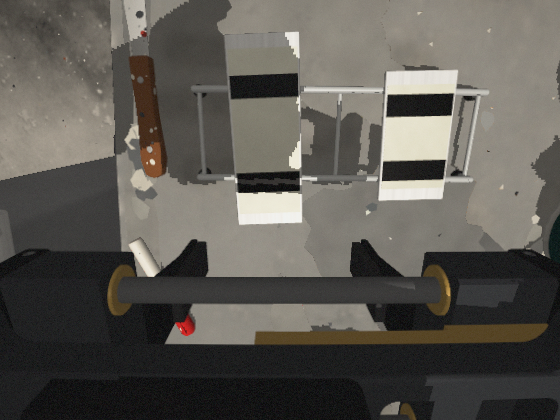

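The panel spans (225,33)–(302,223) in the wrist view, and the short one is on the right at (383–458, 70–200). Now I'll fit both.

```bash
python3 - <<'E'
from h import *
f=np.load('pics/w2.npz');C=cloud(f['d'],'wrist',f['pos'],f['rot'])
def rect(n,reg,z0,z1):
    m=np.zeros(C.shape[:2],bool);m[reg[1]:reg[3],reg[0]:reg[2]]=1
    m&=(C[...,2]>z0)&(C[...,2]<z1)
    m=cv2.morphologyEx(m.astype(np.uint8),cv2.MORPH_OPEN,np.ones((15,15),np.uint8))>0
    P=C[m];r=cv2.minAreaRect(P[:,:2].astype(np.float32)*1000);print(n,len(P),r,np.median(P[:,2]))
rect('long',(205,15,320,240),.024,.045)
rect('short',(365,55,480,215),.024,.045)
# independent: image corners on plane z=.031
g=[(225,34),(299,31),(302,222),(240,224)]
print(onplane(g,.031,'wrist',f['pos'],f['rot']).round(4))
t=np.load('pics/top0.npz');c=cloud(t['d'],'top');C=c
def rect2(n,reg):
    m=np.zeros(C.shape[:2],bool);m[reg[1]:reg[3],reg[0]:reg[2]]=1
    m&=(C[...,2]>.02)&(C[...,2]<.045)
    m=cv2.morphologyEx(m.astype(np.uint8),cv2.MORPH_OPEN,np.ones((7,7),np.uint8))>0
    P=C[m];print(n,len(P),cv2.minAreaRect(P[:,:2].astype(np.float32)*1000),np.median(P[:,2]))
rect2('topLong',(128,238,210,282));rect2('topShort',(130,185,200,228))
E
```

```text
long 11353 ((442.750732421875, 271.9033508300781), (61.26846694946289, 159.99815368652344), 7.81602668762207) 0.03159325754567105
short 8039 ((574.0197143554688, 283.5217590332031), (63.78380584716797, 109.64822387695312), 7.841689109802246) 0.031506942352295675
[[0.4043 0.3473 0.031 ]
 [0.4622 0.3551 0.031 ]
 [0.4838 0.1975 0.031 ]
 [0.4263 0.1898 0.031 ]]
topLong 1551 ((442.9495544433594, 271.04901123046875), (60.546260833740234, 161.24945068359375), 7.239566802978516) 0.030317356801935258
topShort 1015 ((571.8309326171875, 282.490966796875), (59.841819763183594, 112.82351684570312), 6.980226039886475) 0.030111722936384533
```

Emit:
carry_out([
  [-0.009,0.03,-0.01,1,-1],
  [-0.018,0.062,-0.02,2,-1],
  [-0.018,0.0625,-0.05,2,-1],
  [-0.018,0.0625,-0.08,2,-1],
  [-0.018,0.0625,-0.1,2,-1],
  [-0.018,0.0625,-0.112,2,-1],
  [-0.018,0.0625,-0.117,2,-1],
  [-0.018,0.0625,-0.117,2,-1],
  [-0.018,0.0625,-0.117,2,-1],
], grip_force=20)

```text
time_s: 3.6
tool_pos: [0.4435, 0.273, 0.1938]
tool_rot: [-180.0, -0.1, 7.9]
force: [0.1, 0.6, -0.0]
grip_width: 0.0871
```

Emit:
carry_out([
  [0,-0.001,-0.001,0,-1],
  [0,-0.001,-0.001,0,0.1],
  [0,-0.001,-0.001,0,0.5],
  [0,-0.001,-0.001,0,1],
  [0,-0.001,-0.001,0,1],
  [0,-0.001,-0.001,0,1],
  [0,-0.001,-0.001,0,1],
  [0,-0.001,-0.001,0,1],
], grip_force=20)

```text
time_s: 4.4
tool_pos: [0.4429, 0.272, 0.1919]
tool_rot: [-180.0, -0.0, 7.9]
force: [-0.9, -0.3, 0.8]
grip_width: 0.0596
```

Emit:
carry_out([
  [0,0,0.02,0,1],
  [0,0,0.05,0,1],
  [0,-0.005,0.08,0,1],
  [0.006,-0.025,0.1,-1,1],
  [0.015,-0.06,0.1,-2,1],
  [0.026,-0.1,0.1,-3,1],
  [0.036,-0.14,0.1,-4,1],
  [0.047,-0.18,0.1,-5,1],
  [0.057,-0.22,0.1,-6,1],
  [0.067,-0.26,0.1,-7,1],
  [0.077,-0.3,0.1,-8,1],
  [0.088,-0.34,0.1,-9,1],
  [0.096,-0.37,0.1,-10,1],
  [0.101,-0.385,0.095,-10,1],
  [0.101,-0.39,0.088,-10,1],
  [0.101,-0.39,0.082,-10,1],
  [0.101,-0.39,0.082,-10,1],
  [0.101,-0.39,0.082,-10,1],
])

```text
time_s: 6.2
tool_pos: [0.5436, -0.1159, 0.2735]
tool_rot: [-180.0, 0.0, -1.9]
force: [-1.1, 0.1, -1.0]
grip_width: 0.0596
```

```bash
python3 - <<'E'
from h import *
print({k:np.round(v,4) for k,v in env.get_obs().items() if k in('tool_pos','tool_rot','force','grip_width')})
o,p,d=cap('wrist','w3');o,p2,d2=cap('scene','s3');o,p3,d3=cap('top','t3')
z=p2[130:270,220:380];cv2.imwrite('pics/s3z.png',cv2.resize(z[:,:,::-1],None,fx=5,fy=4.28,interpolation=cv2.INTER_CUBIC))
E
```

```text
{'tool_pos': array([ 0.5436, -0.1159,  0.2735]), 'tool_rot': array([-1.799543e+02,  3.710000e-02, -1.900700e+00]), 'force': array([-1.05  ,  0.1293, -1.0016]), 'grip_width': np.float64(0.0596)}
```

View pics/w3.png

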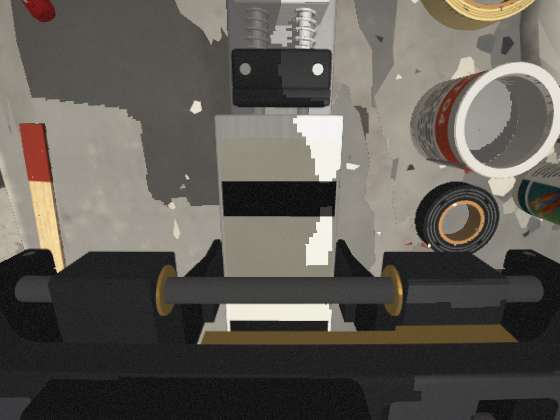

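View pics/s3z.png

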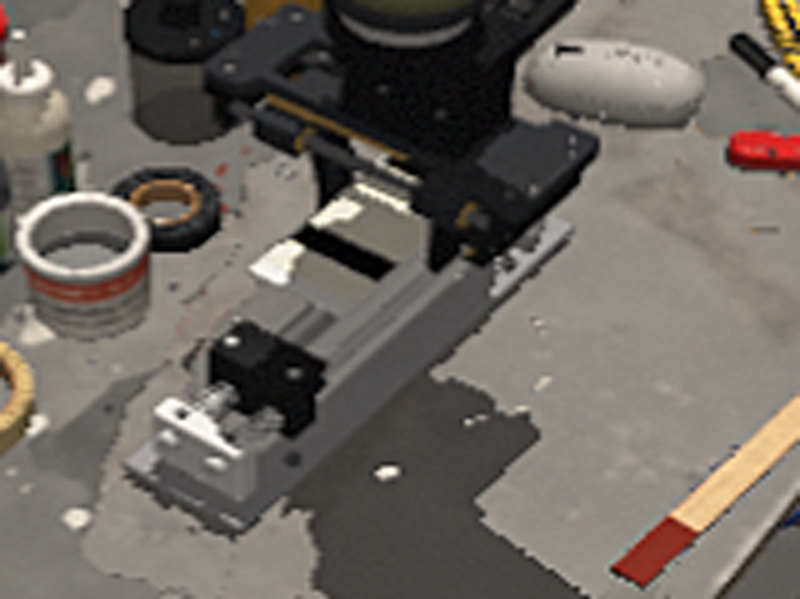

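View pics/t3.png

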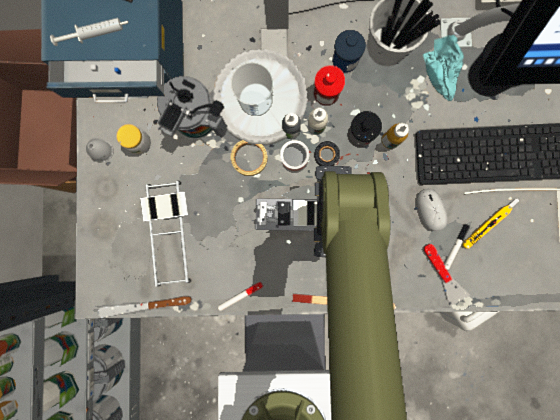

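The wrist view shows the held panel's left end at row 116, columns 216–343. The left jaw is beyond it at rows 48–107, columns 232–331, and the top view shows the short panel undisturbed. Now the relation between panel and jaw.

```bash
cat > meas.py <<'E'
from h import *
import sys
def run(tag,H=(0.5447,-0.0975,-2.1)):
    f=np.load(f'pics/{tag}.npz');C=cloud(f['d'],'wrist',f['pos'],f['rot']).copy()
    a=np.radians(H[2]);Rm=np.array([[np.cos(a),np.sin(a)],[-np.sin(a),np.cos(a)]])
    Q=C.copy();Q[...,:2]=(C[...,:2]-np.array(H[:2]))@Rm.T
    t=(np.array(f['pos'])[:2]-H[:2])@Rm.T; print('tool in holder frame',t.round(4),'grasp z',f['pos'][2]-.164,'yaw rel',f['rot'][2]-H[2])
    return f,Q
if __name__=='__main__':
    f,Q=run(sys.argv[1]); 
    # profile along holder y at |x|<20mm : height vs y
    v=np.arange(0,270)
    Z=Q[:270].reshape(-1,3);Z=Z[(np.abs(Z[:,0])<.024)&(Z[:,0]>-.024)&(Z[:,2]>.045)&(Z[:,2]<.14)]
    for y in np.arange(-.05,.115,.004):
        s=Z[(Z[:,1]>y)&(Z[:,1]<y+.004)]
        if len(s)>5: print(f'{y+.002:.3f} n{len(s)} z {np.percentile(s[:,2],[10,50,90]).round(4)}')
E
python3 - <<'E'
from meas import *
f,Q=run('w3')
def rect(n,m):
    P=Q[:250][m[:250]];r=cv2.minAreaRect(P[:,:2].astype(np.float32)*1000);print(n,len(P),r,np.median(P[:,2]),(np.percentile(P,[.5,99.5],axis=0)*1000).round(1).tolist())
z=Q[...,2]
rect('jawL top',(z>.072)&(z<.082)&(np.abs(Q[...,0])<.05)&(Q[...,1]>.06)&(Q[...,1]<.11))
rect('panel',(z>.1)&(z<.125)&(np.abs(Q[...,0])<.034)&(Q[...,1]<.08)&(Q[...,1]>-.005))
E
python3 meas.py w3
```

```text
tool in holder frame [-0.0004 -0.0184] grasp z 0.10951799346547011 yaw rel 0.19927755389570456
jawL top 5669 ((0.3989715576171875, 82.8210220336914), (30.726743698120117, 56.6015739440918), 89.44410705566406) 0.07713649144906817 [[-27.1, 67.8, 74.0], [28.1, 97.6, 79.3]]
panel 16363 ((-0.7227649688720703, 28.49465560913086), (60.45331954956055, 66.96971130371094), 0.038671206682920456) 0.11319217175667559 [[-30.4, -4.5, 111.4], [28.8, 61.9, 114.8]]
tool in holder frame [-0.0004 -0.0184] grasp z 0.10951799346547011 yaw rel 0.19927755389570456
-0.016 n494 z [0.1124 0.1132 0.1138]
-0.012 n625 z [0.1125 0.1133 0.114 ]
-0.008 n634 z [0.1124 0.1132 0.1139]
-0.004 n641 z [0.1125 0.1133 0.114 ]
0.000 n664 z [0.1125 0.1132 0.114 ]
0.004 n686 z [0.1124 0.1132 0.1139]
0.008 n696 z [0.1125 0.1131 0.114 ]
0.012 n704 z [0.1125 0.1133 0.114 ]
0.016 n732 z [0.1126 0.1134 0.1142]
0.020 n750 z [0.1126 0.1134 0.1142]
0.024 n763 z [0.1126 0.1134 0.1142]
0.028 n778 z [0.1126 0.1134 0.1142]
0.032 n807 z [0.1125 0.1132 0.1141]
0.036 n831 z [0.1124 0.1132 0.114 ]
0.040 n837 z [0.1124 0.1133 0.1141]
0.044 n831 z [0.1124 0.1131 0.114 ]
0.048 n879 z [0.1124 0.1133 0.1141]
0.052 n913 z [0.1122 0.1131 0.1138]
0.056 n925 z [0.1122 0.113  0.1138]
0.060 n933 z [0.1119 0.1129 0.1138]
0.064 n71 z [0.0458 0.0475 0.0489]
0.068 n580 z [0.0478 0.0757 0.0771]
0.072 n599 z [0.0756 0.0765 0.0773]
0.076 n677 z [0.0759 0.0768 0.0778]
0.080 n635 z [0.0767 0.0776 0.0784]
0.084 n664 z [0.0766 0.0775 0.0784]
0.088 n682 z [0.0765 0.0776 0.0786]
0.092 n686 z [0.0765 0.0774 0.0783]
0.096 n583 z [0.0759 0.0772 0.0781]
0.104 n116 z [0.0474 0.0498 0.0522]
0.108 n272 z [0.0465 0.0489 0.052 ]
0.112 n236 z [0.0464 0.0484 0.051 ]
0.116 n183 z [0.0461 0.0485 0.0518]
```

Emit:
carry_out([
  [0.001,0,-0.01,0,1],
  [0.001,0,-0.02,0,1],
  [0.001,0,-0.027,0,1],
  [0.001,0,-0.03,0,1],
  [0.001,0,-0.032,0,1],
  [0.001,0,-0.034,0,1],
  [0.001,0,-0.0345,0,1],
  [0.001,0,-0.0345,0,1],
], grip_force=12)

```text
time_s: 7.15
tool_pos: [0.5449, -0.118, 0.2395]
tool_rot: [180.0, -0.0, -2.1]
force: [-1.0, 0.1, -0.1]
grip_width: 0.0595
```

```bash
python3 - <<'E'
from h import *
o=env.get_obs();print(o['tool_pos'],o['force'],o['wrist_torque'])
cap('wrist','w4')
E
python3 meas.py w4 | awk 'NR%3==1'
```

```text
[ 0.54489256 -0.1180396   0.23953356] [-0.97868448  0.11924532 -0.10776812] [-0.04343098  0.05366279 -0.04875054]
tool in holder frame [ 0.0009 -0.0205] grasp z 0.07553356167407516 yaw rel 0.012114111045952836
-0.012 n638 z [0.0778 0.0786 0.0794]
0.000 n690 z [0.0771 0.0779 0.0786]
0.012 n705 z [0.0765 0.0772 0.078 ]
0.024 n765 z [0.0758 0.0766 0.0773]
0.036 n785 z [0.0748 0.0757 0.0765]
0.048 n858 z [0.074  0.0749 0.0757]
0.060 n399 z [0.0475 0.0736 0.0747]
0.072 n999 z [0.0756 0.0765 0.0773]
0.084 n1075 z [0.0766 0.0775 0.0785]
0.096 n863 z [0.0762 0.0772 0.0781]
0.112 n335 z [0.0463 0.0483 0.0513]
```

Emit:
carry_out([
  [0,0,-0.0015,0,1],
  [0,0,-0.003,0,1],
  [0,0,-0.003,0,1],
])

```text
time_s: 7.5
tool_pos: [0.5449, -0.1181, 0.2362]
tool_rot: [180.0, -0.0, -2.1]
force: [0.7, -0.3, -0.3]
grip_width: 0.0595
```

```bash
python3 - <<'E'
from h import *
o=env.get_obs();print(o['tool_pos'],o['force'],o['wrist_torque'])
cap('wrist','w5')
E
python3 meas.py w5 | awk 'NR%3==1'
```

```text
[ 0.54491429 -0.11811589  0.23624816] [ 0.67406547 -0.3182747  -0.28101971] [-0.12344666 -0.16411297  0.01958297]
tool in holder frame [ 0.001  -0.0206] grasp z 0.07224816482948984 yaw rel 0.021116145647509743
-0.012 n652 z [0.0739 0.0747 0.0756]
0.000 n698 z [0.0724 0.0732 0.0741]
0.012 n700 z [0.0711 0.0719 0.0727]
0.024 n734 z [0.0697 0.0705 0.0713]
0.036 n759 z [0.068  0.0689 0.0697]
0.048 n768 z [0.0664 0.0673 0.0681]
0.060 n333 z [0.047  0.065  0.0663]
0.072 n1059 z [0.0756 0.0765 0.0773]
0.084 n1141 z [0.0766 0.0775 0.0785]
0.096 n937 z [0.0759 0.0771 0.0781]
0.116 n89 z [0.0458 0.048  0.05  ]
```

Emit:
carry_out([
  [0,0,0,0,1],
  [0,0,0.001,0,1],
  [0,0.004,0.001,0,1],
  [0.0005,0.009,0.001,0,1],
  [0.0005,0.0145,0.001,0,1],
  [0.0005,0.0145,0.001,0,1],
], grip_force=50)

```text
time_s: 8.15
tool_pos: [0.5453, -0.1022, 0.2373]
tool_rot: [-180.0, -0.0, -2.0]
force: [-0.4, -0.1, -1.7]
grip_width: 0.0586
```

```bash
python3 - <<'E'
from h import *
o=env.get_obs();print(o['tool_pos'],o['force'],o['wrist_torque'])
cap('wrist','w6')
E
python3 meas.py w6 | awk 'NR%3==1'
```

```text
[ 0.5453091  -0.10221957  0.2372685 ] [-0.3738838  -0.10099163 -1.68787402] [-0.00411711 -0.10913945  0.00465229]
tool in holder frame [ 0.0008 -0.0047] grasp z 0.07326849610096856 yaw rel 0.11686288478155338
0.004 n640 z [0.0751 0.0759 0.0767]
0.016 n687 z [0.0738 0.0746 0.0754]
0.028 n713 z [0.0726 0.0733 0.0742]
0.040 n751 z [0.0713 0.0721 0.0729]
0.052 n762 z [0.0699 0.0706 0.0714]
0.064 n778 z [0.0684 0.0692 0.0701]
0.076 n937 z [0.0757 0.0766 0.0774]
0.088 n1060 z [0.0767 0.0776 0.0787]
0.104 n290 z [0.0472 0.0499 0.0521]
0.116 n266 z [0.0463 0.0486 0.0516]
```

View pics/w6.png

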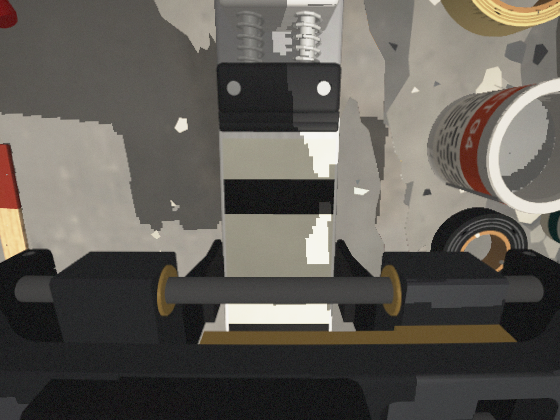

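The left end is inside the left jaw's lips at row 130, with panel columns 220–338 against jaw 218–340. I'll lower it 1 mm and start the push.

Emit:
carry_out([
  [0,0,-0.001,0,1],
  [0,0.003,-0.001,0,1],
  [0.0002,0.006,-0.001,0,1],
  [0.0004,0.009,-0.001,0,1],
  [0.0004,0.009,-0.001,0,1],
  [0.0004,0.009,-0.001,0,1],
], grip_force=60)

```text
time_s: 8.8
tool_pos: [0.5454, -0.0972, 0.2364]
tool_rot: [179.8, 0.0, -2.2]
force: [-0.9, -6.8, -0.4]
grip_width: 0.0583
```

```bash
python3 - <<'E'
from h import *
o=env.get_obs();print(o['tool_pos'],o['force'],o['wrist_torque'])
cap('wrist','w7')
E
python3 meas.py w7 | awk 'NR%2==1'
```

```text
[ 0.54538298 -0.09716255  0.23638135] [-0.92824826 -6.75953768 -0.40166765] [-1.43910814  0.11154292  0.13857376]
tool in holder frame [0.0007 0.0004] grasp z 0.07238135007681529 yaw rel -0.08451953845312188
0.004 n649 z [0.0747 0.0754 0.0762]
0.012 n672 z [0.0737 0.0745 0.0753]
0.020 n688 z [0.0727 0.0736 0.0744]
0.028 n702 z [0.0718 0.0727 0.0735]
0.036 n720 z [0.0712 0.0719 0.0728]
0.044 n743 z [0.0702 0.071  0.0719]
0.052 n760 z [0.0691 0.0699 0.0708]
0.060 n790 z [0.0682 0.069  0.0699]
0.068 n783 z [0.0671 0.068  0.0689]
0.076 n953 z [0.0755 0.0764 0.0772]
0.084 n961 z [0.0766 0.0774 0.0784]
0.092 n1018 z [0.0767 0.0776 0.0786]
0.100 n755 z [0.076  0.0771 0.0781]
0.108 n369 z [0.0464 0.0488 0.0518]
0.116 n273 z [0.0461 0.0484 0.0514]
```

Emit:
carry_out([
  [0.0001,0.004,0,0,1],
  [0.0003,0.008,0,0,1],
  [0.0005,0.012,0,0,1],
  [0.0005,0.014,0,0,1],
  [0.0005,0.014,0,0,1],
  [0.0005,0.014,0,0,1],
])

```text
time_s: 9.45
tool_pos: [0.5458, -0.0857, 0.2365]
tool_rot: [179.5, 0.0, -2.3]
force: [-1.1, -10.5, -0.6]
grip_width: 0.0585
```

```bash
python3 - <<'E'
from h import *
o=env.get_obs();print(o['tool_pos'],o['force'],o['wrist_torque'])
cap('wrist','w8')
E
python3 meas.py w8 | awk 'NR%2==1'
```

```text
[ 0.54576747 -0.08567391  0.23651521] [ -1.1292034  -10.47903353  -0.58547077] [-2.54251114  0.23167305  0.15030637]
tool in holder frame [0.0006 0.0119] grasp z 0.07251520813526749 yaw rel -0.1755751674434891
0.016 n653 z [0.0745 0.0754 0.0761]
0.024 n661 z [0.0736 0.0745 0.0753]
0.032 n675 z [0.0727 0.0736 0.0743]
0.040 n695 z [0.0718 0.0726 0.0734]
0.048 n728 z [0.0711 0.0718 0.0726]
0.056 n742 z [0.0701 0.0709 0.0717]
0.064 n773 z [0.069  0.0698 0.0707]
0.072 n770 z [0.0681 0.0689 0.0697]
0.080 n745 z [0.067  0.0679 0.0689]
0.088 n942 z [0.0755 0.0764 0.0772]
0.096 n1047 z [0.0767 0.0775 0.0783]
0.104 n1060 z [0.0766 0.0775 0.0784]
0.112 n441 z [0.0754 0.0768 0.0777]
```

```bash
cat > jaw.py <<'E'
from meas import *
def jaw(tag):
    f,Q=run(tag)
    T=R.from_euler('xyz',f['rot'],degrees=True).as_matrix(); g=f['pos']+T@[0,0,.164]
    a=np.radians(-2.1); d=g[:2]-[.5447,-.0975]
    print(' grasp hold-frame',(d[0]*np.cos(a)+d[1]*np.sin(a)).round(4),(-d[0]*np.sin(a)+d[1]*np.cos(a)).round(4),'z',g[2].round(4))
    P=Q[:270].reshape(-1,3);P=P[(P[:,2]>.0745)&(P[:,2]<.08)&(np.abs(P[:,0])<.024)&(P[:,1]>.06)&(P[:,1]<.13)]
    print(tag,' jaw top y-range',np.percentile(P[:,1],[1,99]).round(4), 'x mid n',len(P))
if __name__=='__main__':
    for t in sys.argv[1:]: jaw(t)
E
python3 jaw.py w3 w6 w7 w8
```

```text
tool in holder frame [-0.0004 -0.0184] grasp z 0.10951799346547011 yaw rel 0.19927755389570456
 grasp hold-frame -0.0005 -0.0183 z 0.1095
w3  jaw top y-range [0.0683 0.0973] x mid n 4867
tool in holder frame [ 0.0008 -0.0047] grasp z 0.07326849610096856 yaw rel 0.11686288478155338
 grasp hold-frame 0.0008 -0.0046 z 0.0733
w6  jaw top y-range [0.0679 0.0971] x mid n 7345
tool in holder frame [0.0007 0.0004] grasp z 0.07238135007681529 yaw rel -0.08451953845312188
 grasp hold-frame 0.0006 -0.0003 z 0.0724
w7  jaw top y-range [0.0718 0.1007] x mid n 7378
tool in holder frame [0.0006 0.0119] grasp z 0.07251520813526749 yaw rel -0.1755751674434891
 grasp hold-frame 0.0006 0.0106 z 0.0725
w8  jaw top y-range [0.0823 0.1116] x mid n 7464
```

Emit:
carry_out([
  [0.0001,0.002,0,0,1],
  [0.0002,0.0043,0,0,1],
  [0.0002,0.0043,0,0,1],
  [0.0002,0.0043,0,0,1],
])

```text
time_s: 9.9
tool_pos: [0.5459, -0.0822, 0.2365]
tool_rot: [179.5, 0.0, -2.3]
force: [-2.2, -13.5, -0.6]
grip_width: 0.0589
```

```bash
python3 - <<'E'
from h import *
o=env.get_obs();print(o['tool_pos'],o['force'],o['wrist_torque'])
cap('wrist','w9');o,p2,d=cap('scene','s9')
z=p2[130:270,220:380];cv2.imwrite('pics/s9z.png',cv2.resize(z[:,:,::-1],None,fx=5,fy=4.28,interpolation=cv2.INTER_CUBIC))
E
python3 jaw.py w9;python3 meas.py w9 | awk 'NR%2==1'
```

```text
[ 0.54589692 -0.08219044  0.23652163] [ -2.18513578 -13.50981675  -0.61163349] [-2.91398291  0.26833606  0.21389866]
tool in holder frame [0.0006 0.0153] grasp z 0.07252162531609904 yaw rel -0.20901370407949083
 grasp hold-frame 0.0005 0.0139 z 0.0725
w9  jaw top y-range [0.0856 0.1149] x mid n 7462
tool in holder frame [0.0006 0.0153] grasp z 0.07252162531609904 yaw rel -0.20901370407949083
0.020 n648 z [0.0745 0.0753 0.0761]
0.028 n687 z [0.0735 0.0744 0.0752]
0.036 n675 z [0.0726 0.0734 0.0742]
0.044 n694 z [0.0718 0.0726 0.0734]
0.052 n720 z [0.0709 0.0718 0.0725]
0.060 n749 z [0.07   0.0708 0.0716]
0.068 n765 z [0.069  0.0697 0.0706]
0.076 n816 z [0.0679 0.0688 0.0696]
0.084 n740 z [0.067  0.068  0.0758]
0.092 n960 z [0.0756 0.0764 0.0772]
0.100 n1010 z [0.0767 0.0775 0.0784]
0.108 n1067 z [0.0767 0.0775 0.0784]
0.116 n259 z [0.0751 0.0762 0.0773]
```

View pics/w9.png

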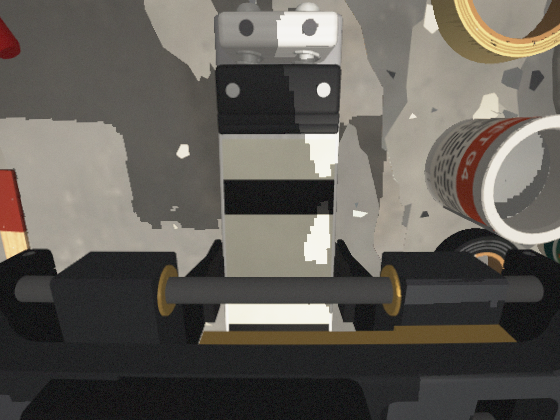

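View pics/s9z.png

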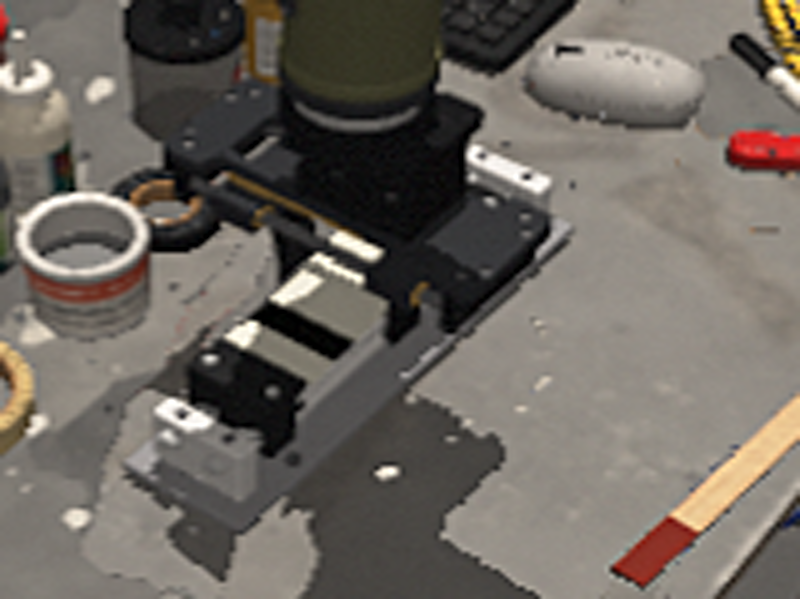

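The jaw is pushed about 17.6 mm and the force (13.5 N) agrees. The left end sits in the groove at row 130. Now I'll lower the right end in two stages.

Emit:
carry_out([
  [0,0.0003,-0.001,0,1],
  [0,0.0003,-0.002,0,1],
  [0,0.0003,-0.003,0,1],
  [0,0.0003,-0.004,0,1],
  [0,0.0003,-0.005,0,1],
  [0,0.0003,-0.005,0,1],
])

```text
time_s: 10.6
tool_pos: [0.5459, -0.082, 0.2318]
tool_rot: [179.5, 0.0, -2.3]
force: [-2.4, -14.0, 1.9]
grip_width: 0.0585
```

```bash
python3 - <<'E'
from h import *
o=env.get_obs();print(o['tool_pos'],o['force'],o['wrist_torque'])
cap('wrist','w10')
E
python3 jaw.py w10;python3 meas.py w10 | awk 'NR%3==1'
```

```text
[ 0.54594775 -0.08203175  0.23179934] [ -2.38433666 -14.04561944   1.90693083] [-2.73556161  0.38165188  0.30898265]
tool in holder frame [0.0007 0.0155] grasp z 0.06779934149485026 yaw rel -0.21878456651551081
 grasp hold-frame 0.0006 0.014 z 0.0678
w10  jaw top y-range [0.086  0.1153] x mid n 8043
tool in holder frame [0.0007 0.0155] grasp z 0.06779934149485026 yaw rel -0.21878456651551081
0.024 n652 z [0.07   0.0708 0.0716]
0.036 n673 z [0.0694 0.0701 0.0709]
0.048 n725 z [0.0688 0.0696 0.0703]
0.060 n784 z [0.068  0.0689 0.0697]
0.072 n798 z [0.0672 0.068  0.0688]
0.084 n791 z [0.0665 0.0673 0.0746]
0.096 n1060 z [0.0761 0.0771 0.0781]
0.108 n1129 z [0.0767 0.0775 0.0784]
```

Emit:
carry_out([
  [0,0,-0.001,0,1],
  [0,0,-0.002,0,1],
  [0,0,-0.003,0,1],
  [0,0,-0.004,0,1],
  [0,0,-0.0047,0,1],
  [0,0,-0.0047,0,1],
])

```text
time_s: 11.25
tool_pos: [0.5461, -0.082, 0.2274]
tool_rot: [179.5, 0.0, -2.4]
force: [-2.3, -13.8, 3.7]
grip_width: 0.0584
```

```bash
python3 - <<'E'
from h import *
o=env.get_obs();print(o['tool_pos'],o['force'],o['wrist_torque'])
cap('wrist','w11')
E
python3 jaw.py w11;python3 meas.py w11 | awk 'NR%3==1'
```

```text
[ 0.54613467 -0.08196607  0.22736114] [ -2.31301651 -13.7513991    3.67908697] [-2.56500258  0.44750269  0.16646529]
tool in holder frame [0.0009 0.0156] grasp z 0.06336114435979631 yaw rel -0.254878581777235
 grasp hold-frame 0.0009 0.0141 z 0.0634
w11  jaw top y-range [0.0862 0.1151] x mid n 8568
tool in holder frame [0.0009 0.0156] grasp z 0.06336114435979631 yaw rel -0.254878581777235
0.024 n637 z [0.0663 0.067  0.0677]
0.036 n676 z [0.0662 0.0669 0.0677]
0.048 n729 z [0.0663 0.0671 0.0679]
0.060 n777 z [0.0663 0.067  0.0679]
0.072 n831 z [0.0661 0.0669 0.0676]
0.084 n823 z [0.0658 0.0667 0.0677]
0.096 n1151 z [0.0761 0.0771 0.0781]
0.108 n1203 z [0.0766 0.0775 0.0785]
```

The panel is level (top at 66.8 mm all along) and the right end is clear. Now I'll ease it back towards the right groove.

Emit:
carry_out([
  [-0.0001,-0.003,0,0,1],
  [-0.0003,-0.006,0,0,1],
  [-0.0004,-0.009,0,0,1],
  [-0.0005,-0.012,0,0,1],
  [-0.0006,-0.015,0,0,1],
  [-0.0006,-0.018,0,0,1],
  [-0.0006,-0.018,0,0,1],
])

```text
time_s: 12.0
tool_pos: [0.5459, -0.0946, 0.2271]
tool_rot: [180.0, -0.0, -2.2]
force: [-2.3, -3.4, 5.4]
grip_width: 0.0584
```

```bash
python3 - <<'E'
from h import *
o=env.get_obs();print(o['tool_pos'],o['force'],o['wrist_torque'])
cap('wrist','w12')
E
python3 jaw.py w12;python3 meas.py w12 | awk 'NR%3==1'
```

```text
[ 0.54587349 -0.09461801  0.22713253] [-2.29953483 -3.43714833  5.43418707] [-0.41973114  0.38433568 -0.16705287]
tool in holder frame [0.0011 0.0029] grasp z 0.06313253146135464 yaw rel -0.07205923579440743
 grasp hold-frame 0.0011 0.0028 z 0.0631
w12  jaw top y-range [0.0748 0.1043] x mid n 8538
tool in holder frame [0.0011 0.0029] grasp z 0.06313253146135464 yaw rel -0.07205923579440743
0.012 n626 z [0.0659 0.0667 0.0674]
0.024 n668 z [0.0657 0.0665 0.0672]
0.036 n734 z [0.0657 0.0664 0.0672]
0.048 n771 z [0.0654 0.0662 0.0669]
0.060 n836 z [0.065  0.0659 0.0667]
0.072 n894 z [0.0647 0.0655 0.0663]
0.084 n1126 z [0.0759 0.0769 0.0779]
0.096 n1226 z [0.0766 0.0775 0.0785]
0.108 n61 z [0.0496 0.0514 0.0522]
```

```bash
cat > xed.py <<'E'
from meas import *
f,Q=run(sys.argv[1]); z=Q[:265,:,2]; q=Q[:265]
def edges(m,n,ys):
    L=[]
    for y in ys:
        s=q[m&(np.abs(q[...,1]-y)<.002)]
        if len(s)>20: L.append((y,s[:,0].min(),s[:,0].max()))
    L=np.array(L); mid=(L[:,1]+L[:,2])/2
    print(n,'mid x mm',(mid*1000).round(2),'width',((L[:,2]-L[:,1])*1000).round(1))
edges((z>.0615)&(z<.0705)&(np.abs(q[...,0])<.045),'panel',np.arange(.012,.068,.008))
edges((z>.074)&(z<.08)&(np.abs(q[...,0])<.045),'jaw',np.arange(.074,.106,.004))
E
python3 xed.py w12; python3 xed.py w6; python3 xed.py w11
```

```text
tool in holder frame [0.0011 0.0029] grasp z 0.06313253146135464 yaw rel -0.07205923579440743
panel mid x mm [0.81 0.71 0.8  0.86 0.84 0.87 0.9  0.81] width [77.5 60.  60.  60.1 60.1 59.4 59.6 59.7]
jaw mid x mm [0.19 0.56 0.46 0.32 0.48 0.61 0.55 0.63] width [55.7 56.1 55.9 56.3 55.3 56.  56.1 56.1]
tool in holder frame [ 0.0008 -0.0047] grasp z 0.07326849610096856 yaw rel 0.11686288478155338
panel mid x mm [0.61 0.68 0.68 0.7 ] width [59.8 60.1 59.8 60.3]
jaw mid x mm [0.34 0.66 0.42 0.6  0.51 0.84 0.98] width [55.9 55.8 56.3 56.1 55.8 55.6 54. ]
tool in holder frame [0.0009 0.0156] grasp z 0.06336114435979631 yaw rel -0.254878581777235
panel mid x mm [1.56 0.55 0.71 0.61 0.42 0.62 0.59] width [66.3 60.2 60.2 60.  59.6 59.9 59.9]
jaw mid x mm [0.52 0.42 0.55 0.34 0.6 ] width [56.  55.6 55.9 56.1 56. ]
```

View pics/w12.png

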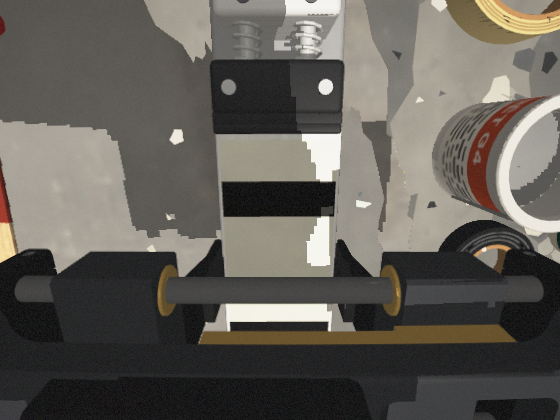

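The panel sits in both grooves, within 0.3 mm of mid-width and square to the jaw (panel columns 217–342, jaw 211–344). I'll centre it, reduce the grip, then open.

Emit:
carry_out([
  [-0.0003,-0.002,0.0004,0,1],
  [-0.0003,-0.0033,0.0006,0,1],
  [-0.0003,-0.0033,0.0006,0,1],
  [-0.0003,-0.0033,0.0006,0,1],
], grip_force=10)

```text
time_s: 12.45
tool_pos: [0.5457, -0.0967, 0.2271]
tool_rot: [-180.0, -0.0, -2.0]
force: [1.3, -0.3, -0.1]
grip_width: 0.0598
```

```bash
python3 - <<'E'
from h import *
o=env.get_obs();print(o['tool_pos'],o['force'],o['wrist_torque'],o['grip_width'])
cap('wrist','w13')
E
python3 jaw.py w13;python3 meas.py w13 | awk 'NR%4==1'; python3 xed.py w13
```

```text
[ 0.54573031 -0.09665389  0.22709844] [ 1.33530709 -0.31027866 -0.1303313 ] [-0.21475669 -0.38440545  0.16198644] 0.05984623609528156
tool in holder frame [0.001  0.0009] grasp z 0.06309843880420213 yaw rel 0.07217673587892204
 grasp hold-frame 0.0011 0.001 z 0.0631
w13  jaw top y-range [0.0729 0.1019] x mid n 8469
tool in holder frame [0.001  0.0009] grasp z 0.06309843880420213 yaw rel 0.07217673587892204
0.012 n633 z [0.0659 0.0667 0.0674]
0.028 n691 z [0.0656 0.0664 0.0671]
0.044 n766 z [0.0655 0.0663 0.0671]
0.060 n852 z [0.0651 0.0659 0.0667]
0.076 n1105 z [0.0755 0.0764 0.0772]
0.092 n1168 z [0.0767 0.0776 0.0786]
0.108 n280 z [0.0471 0.0499 0.0518]
tool in holder frame [0.001  0.0009] grasp z 0.06309843880420213 yaw rel 0.07217673587892204
panel mid x mm [0.78 0.9  0.72 0.79 0.9  1.04 1.09 1.  ] width [78.4 59.9 59.6 59.7 59.7 59.8 59.9 60.1]
jaw mid x mm [0.31 0.29 0.34 0.56 0.49 0.67 0.66 0.57] width [55.9 56.1 55.9 56.2 55.6 56.3 56.1 55.1]
```

Emit:
carry_out([
  [-0.0004,-0.0008,-0.0007,0,1],
  [-0.0004,-0.0008,-0.0014,0,1],
  [-0.0004,-0.0008,-0.0018,0,1],
  [-0.0004,-0.0008,-0.0018,0,1],
], grip_force=15)

```text
time_s: 12.9
tool_pos: [0.5455, -0.0977, 0.226]
tool_rot: [-180.0, -0.1, -2.1]
force: [0.0, 0.4, 4.0]
grip_width: 0.0596
```

```bash
python3 - <<'E'
from h import *
o=env.get_obs();print(o['tool_pos'],o['force'],o['wrist_torque'],o['grip_width'])
cap('wrist','w14')
E
python3 jaw.py w14;python3 meas.py w14 | awk 'NR%4==1'; python3 xed.py w14
```

```text
[ 0.5454827  -0.0976659   0.22597672] [0.04706049 0.43843618 4.0384098 ] [ 0.13731599 -0.24614141  0.12137862] 0.059627957502865425
tool in holder frame [ 0.0008 -0.0001] grasp z 0.061976719037284994 yaw rel 0.023290273257834837
 grasp hold-frame 0.001 -0.0001 z 0.062
w14  jaw top y-range [0.0719 0.101 ] x mid n 8640
tool in holder frame [ 0.0008 -0.0001] grasp z 0.061976719037284994 yaw rel 0.023290273257834837
0.012 n652 z [0.065  0.0658 0.0665]
0.028 n715 z [0.0651 0.0657 0.0665]
0.044 n780 z [0.065  0.0658 0.0666]
0.060 n874 z [0.0649 0.0657 0.0665]
0.076 n1047 z [0.0756 0.0764 0.0772]
0.092 n1184 z [0.0767 0.0776 0.0786]
0.112 n371 z [0.0464 0.0484 0.0516]
tool in holder frame [ 0.0008 -0.0001] grasp z 0.061976719037284994 yaw rel 0.023290273257834837
panel mid x mm [0.64 0.77 0.87 0.69 0.79 0.77 0.78 0.97] width [75.8 59.8 60.  60.3 60.  59.8 60.2 60.1]
jaw mid x mm [0.45 0.44 0.58 0.67 0.42 0.74 0.44 0.37] width [55.8 56.1 55.7 56.  55.7 55.9 55.6 53.7]
```

The panel is level at both ends, centred, and the left jaw stands at 3.9 mm. Releasing and retreating.

Emit:
carry_out([
  [0,0,0,0,0.3],
  [0,0,0,0,0],
  [0,0,0,0,-1],
  [0,0,0,0,-1],
  [0,0,0,0,-1],
  [0,0,0,0,-1],
  [0,0,0.01,0,-1],
  [0,0,0.03,0,-1],
  [0,0,0.06,0,-1],
  [0,0,0.09,0,-1],
  [0,0,0.11,0,-1],
  [0,0,0.11,0,-1],
  [0,0,0.11,0,-1],
])

```text
time_s: 14.25
tool_pos: [0.545, -0.0981, 0.3357]
tool_rot: [180.0, -0.0, -2.1]
force: [-0.5, -0.6, 0.5]
grip_width: 0.0864
```

```bash
python3 - <<'E'
from h import *
cap('wrist','w15')
E
python3 jaw.py w15;python3 meas.py w15 | awk 'NR%4==1'; python3 xed.py w15
```

```text
tool in holder frame [ 0.0003 -0.0005] grasp z 0.1717205221073599 yaw rel 0.005076664136672182
 grasp hold-frame 0.0004 -0.0006 z 0.1717
w15  jaw top y-range [0.0721 0.101 ] x mid n 2471
tool in holder frame [ 0.0003 -0.0005] grasp z 0.1717205221073599 yaw rel 0.005076664136672182
-0.036 n208 z [0.0649 0.0657 0.0666]
-0.020 n207 z [0.0647 0.0656 0.0665]
-0.004 n226 z [0.0647 0.0655 0.0664]
0.012 n223 z [0.0647 0.0655 0.0665]
0.028 n224 z [0.0647 0.0655 0.0665]
0.044 n282 z [0.0649 0.0657 0.0666]
0.060 n285 z [0.0648 0.0656 0.0665]
0.076 n305 z [0.0756 0.0764 0.0773]
0.092 n350 z [0.0767 0.0775 0.0786]
0.108 n127 z [0.047  0.049  0.0518]
tool in holder frame [ 0.0003 -0.0005] grasp z 0.1717205221073599 yaw rel 0.005076664136672182
panel mid x mm [0.67 0.66 0.63 0.63 0.68 0.64 0.72 0.79] width [58.5 59.8 59.2 58.6 60.1 59.4 58.9 60.1]
jaw mid x mm [-0.05  0.3   0.32  0.31  0.32  0.38 -0.25  0.26] width [55.3 55.9 55.8 55.4 55.  54.6 55.3 54.4]
```

View pics/w15.png

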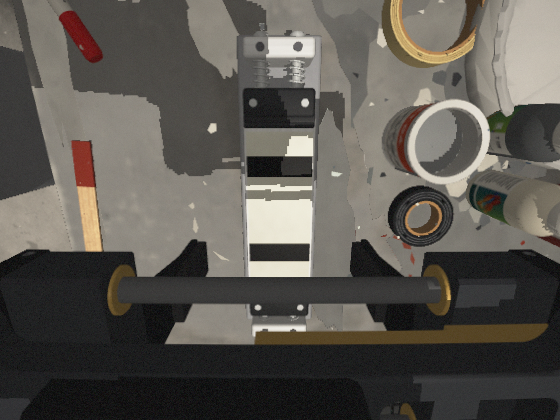

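The panel lies flat between the jaws, at rows 127–300. I'll move the arm aside and check both jaws from above.

Emit:
carry_out([
  [0,-0.04,0.03,0,-1],
  [0,-0.08,0.06,0,-1],
  [0,-0.12,0.06,0,-1],
  [0,-0.16,0.06,0,-1],
  [0,-0.2,0.06,0,-1],
  [0,-0.24,0.06,0,-1],
  [0,-0.28,0.06,0,-1],
  [-0.03,-0.3,0.06,0,-1],
  [-0.03,-0.3,0.06,0,-1],
  [-0.03,-0.3,0.06,0,-1],
])

```text
time_s: 15.3
tool_pos: [0.5142, -0.3988, 0.3935]
tool_rot: [-179.9, 0.1, -2.2]
force: [0.9, 0.6, 0.7]
grip_width: 0.087
```

```bash
python3 - <<'E'
from h import *
o,p,d=cap('top','t16')
C=cloud(d,'top');a=np.radians(-2.1);H=np.array([.5447,-.0985])
Q=C.copy();D=C[...,:2]-H;Q[...,0]=D[...,0]*np.cos(a)+D[...,1]*np.sin(a);Q[...,1]=-D[...,0]*np.sin(a)+D[...,1]*np.cos(a)
for n,y0,y1,z0,z1 in [('L',.05,.125,.071,.085),('R',-.125,-.05,.071,.085),('panel',-.07,.07,.058,.069)]:
    P=Q[(np.abs(Q[...,0])<.045)&(Q[...,1]>y0)&(Q[...,1]<y1)&(Q[...,2]>z0)&(Q[...,2]<z1)]
    print(n,len(P),(np.percentile(P,[1,99],axis=0)*1000).round(1).tolist(),cv2.minAreaRect(P[:,:2].astype(np.float32)*1000))
for y in (-.06,-.03,0,.03,.06):
    P=Q[(np.abs(Q[...,0])<.025)&(np.abs(Q[...,1]-y)<.008)];print(y,np.median(P[:,2]))
z=p[185:245,240:395]; cv2.imwrite('pics/t16z.png',cv2.resize(z[:,:,::-1],None,fx=5,fy=5,interpolation=cv2.INTER_CUBIC))
E
```

```text
L 282 [[-27.0, 72.4, 71.6], [25.6, 101.2, 80.1]] ((-0.6386432647705078, 87.08489990234375), (52.65899658203125, 28.62026023864746), 1.0907758474349976)
R 291 [[-26.1, -100.8, 71.6], [26.5, -72.4, 80.4]] ((-0.8349094390869141, -86.49884033203125), (54.64540481567383, 28.747669219970703), 0.7149904370307922)
panel 1439 [[-29.1, -68.9, 60.3], [29.5, 68.1, 68.3]] ((0.24788665771484375, 0.0750732421875), (139.3816680908203, 59.85918426513672), 89.3612060546875)
-0.06 0.06464315758209893
-0.03 0.0648031428167124
0 0.06422484610465906
0.03 0.06419719715344674
0.06 0.06445019501995575
```

View pics/t16z.png

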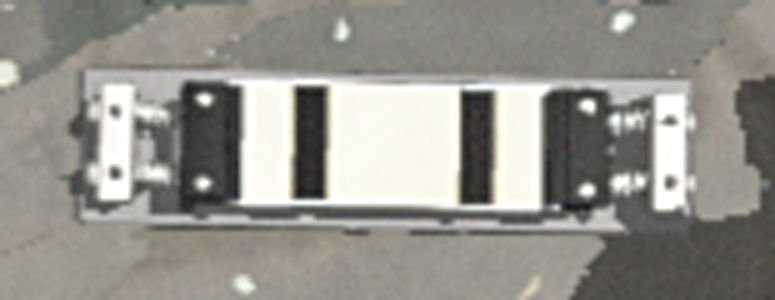

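View pics/t16.png

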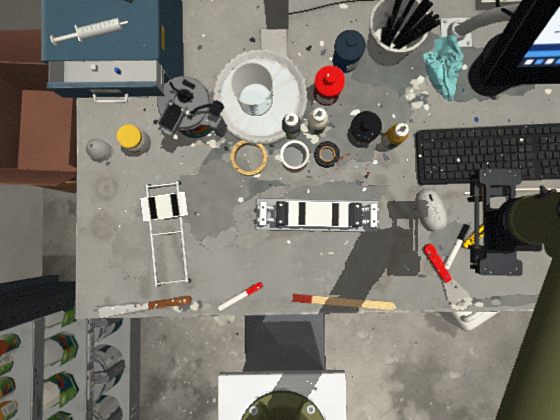

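The jaws stand at about ±72.4 mm (lips), so each is pushed roughly 4.4 mm. The panel is level and centred, and the short panel, tape, tin and mouse are where they were. Handing in.

```bash
python3 -c "
from h import *
print(env.sign_off())"
```

```text
the job is handed in; nothing more can be done
None
```

The long panel is mounted face up in the holder, held by both spring jaws, and I handed the job in at about 15.3 s of the 42 s allowed.

**What I did:**
- I gripped the long panel at its middle and tilted it about 7° by resting it lightly on the right jaw's top edge. This was needed because the tool itself cannot tilt.
- I pushed the left end into its groove until that jaw had yielded about 18 mm, at roughly 14 N.
- I lowered the right end past its lips, eased it into its groove, levelled it, let go and moved clear.

**Last checks, with the robot touching nothing:**
- **Jaws:** both are pushed out about equally, roughly 4.4 mm by the top camera; the wrist camera put the left one at about 4.1 mm.
- **Level:** the panel's height varies by less than 1 mm along its length.
- **Centre and square:** it is within about 0.1 mm of midway between the jaws. Across the width the cameras put it 0.4 to 1.0 mm off the jaws' middle. It is square to within about 1°.
- **Height:** the panel rests on the lower groove faces, so its centre is about 1 to 2 mm below the nominal 64 mm.
- **Other things:** the short panel is still on the rack, and the tape, tin and mouse look unmoved.

**Disagreement:** the wrist and top cameras differed by about 1 to 2 mm on absolute positions, within their stated accuracy. I relied on measurements of the panel against the jaw from the same camera.

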